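# Tip the squeezed lemon halves into the roll-top peel bin

## Robot

A 7-joint arm with a two-finger parallel gripper is mounted at the origin on the work surface. World frame = base frame: x ahead of the robot, y to its left, z up, the work surface at z = 0. Lengths are in m, angles in rad, forces in N, time in s.
With the tool pointing down it reaches from about 0.4 to 0.85 m from the base axis. Payload 10.4 kg.
Tool frame: the origin (TCP) lies midway between the tips of the shut fingers; the grasp point (between the pads) lies 19 mm behind it (r.grasp_offset is the distance from the TCP to the grasp point, in m); z points along the fingers, y is the line along which they close (so a half turn about z gives the same grasp; the last joint's range is limited). The gripper opens to 87 mm and grips with 3 to 60 N. Pads are 19 mm wide; open, the fingers measure 117 mm over their backs; the gripper's body (75 mm by 190 mm) begins 51 mm behind the grasp point.
Start: joints at [1.209, 0.332, -0.065, 1.46, 0.022, 1.35, -0.088], TCP at [0.208, -0.589, 0.223] pointing down, gripper open.
Joint ranges: [-2.6, 2.6], [-0.5, 2.12], [-1.47, 1.34], [0.16, 2.42], [-1.27, 4.41], [0.06, 2.06], [-2.6, 2.6]. Speed limits (rad/s): [2.22, 2.22, 2.79, 2.79, 3.14, 3.14, 3.14].

## Interface

Orientations are given as a unit quaternion [x, y, z, w].
In Python, from bench import r gives the robot as it stands.
- The arm moves only by the tool drive_tool, never from a script. Its argument "moves" is a list that holds one entry, the list of rows, each a list of 7 numbers: the shift along the tool's x, y, z in m, then the turn, a rotation vector about the tool's x, y, z in rad, then the opening, from 0 (shut) to 1 (fully open). In form: [[[tx, ty, tz, ax, ay, az, jaw], ...]]. A call has 1 to 10 rows; each row shifts and turns the commanded pose from where the row before left it, along the tool's axes as they then stand; what a row does not reach is not made up. A row lasts 1/10 s, in which the tool goes at most 50 mm and 8.59 degrees, less where a joint would pass 70% of its speed; a pose out of reach is approached as far as the arm can. A call is refused whole if a number of a shift passes 0.05 or a number of a turn 0.15, either way. A call with a gripper value outside its range is refused whole. The fingers move at their own pace and stop on an object; "squeeze" is the grip in N (left out, the last holds). Time passes only in rows, so rows that do not move let the fingers close. It gives the time, the measured TCP pose, the force, the opening and the grip force at its end, in the units of the state.
- r.read_state(): the state, without advancing time (a new reading comes with each control period).
- r.camera(name): name is "side" or "top" or "wrist"; returns the picture (384x512x3 uint8, red, green, blue); there is no depth.
- r.camera_info(name): a dict with "mtx" (3x3 intrinsics, pixels), "k1" (the pictures are not rectified: a ray, as slopes to the right and down, at radius r is drawn at 1 + k1 r^2 times it, then the intrinsics apply), "rvec" (rotation vector, rad) and "tvec" (3), from world to camera coordinates, as OpenCV has them; the wrist camera has in their place "T_tool_cam" (4x4, takes a point from camera to tool coordinates, whose origin is the TCP and whose axes are the flange's). Camera axes: x right, y down, z forward; pixel columns grow to the right and rows downward; lengths in m; the calibration is good to about 2 mm. A picture is of the moment at which its call begins: read the wrist's pose just before it. camera_info takes no time and is no camera call.
- r.close_job(): hands the job in; it is judged then, once.
Trained networks look in the newest picture that a camera, given by its name, has taken for a name from the list of things; names that differ only in an ending like _2 or _b are one class to them, and where a whole thing is asked for, a point or a joint stands for the part that bears it (a point fixed in the world has none). Each returns a list of dicts, best first, with "conf" (0 to 1); they miss things now and then, are a little off and sometimes report something else, mostly with a low value. They report only what shows in the picture. A call takes as long as a camera call. They do not tell look-alikes from the thing itself.
- r.find_in(camera, query): "bbox" ([left, top, right, bottom] in pixels, round what is visible of it).
- r.place_of(camera, query): "at" ([column, row] in pixels: a listed point, or the origin of a listed thing).
The state is a dict: "time": time; "joint_positions": joint angles; "joint_vel": joint speeds; "joint_torque": joint torques, N m; "ee_pos": TCP position; "eef_rot": TCP orientation; "ft_force": force on the tool from outside, world axes, zero at the start; "torque": the same for the moment, N m; "width": finger opening in m; "grip_force": force on a finger pad.
Only numpy, scipy, OpenCV 4.12 (cv2) and the standard library are available. Lean on these libraries where they do the work, as an engineer would, in place of code of your own. Each camera call takes 0.05 s, during which the arm holds its last target. There are 200 camera calls.

## Task

Clear up after juicing: roll the peel bin's cover fully open, pick the tray up by its handle, and tip it over the bin so that all three lemon halves slide off its open end into the bin, without handling the fruit itself. Then stand the tray upright on the counter again and roll the cover fully shut, leaving the other things on the counter where they are.

Things in the scene. Friction and masses are not known exactly. Their poses are not given: they have to be found in the camera images.
- bin: Fixed peel bin with round-topped wooden cheeks, green front wall and rounded green back: 298 mm deep (x) by 206 wide (y) by 187 high; inside 190 mm wide, floor at z = 6 mm. Origin: centre of its underside on the counter; +x points from front wall to back, z up. The front wall's outer face is at x = -149 mm, 8 mm thick, its top at z = 93 mm. The cover's arc is centred on x = 0, z = 30 mm.
- cover (a joint): Angle of the white slatted roll-top cover in rad: 0 fully shut, 1.22 fully open; it may start ajar. It rolls from the front wall up, over and back on an arc of 150 mm radius about a line along the bin's y through x = 0, z = 30 mm (bin frame). It stays where it is left; about 3 to 5 N at the handle moves it.
- cover_handle (a point): Centre of the cover's handle: round steel bar, 14 mm diameter, 100 mm long, parallel to the bin's y, on a thin post at each end, 31 mm clear of the slats. It circles the arc's centre line at 192 mm: shut, 50 degrees above level on the front side (bin x = -123, z = 177 mm); open, 120 degrees (x = +96, z = 196 mm). The bar can turn between the fingers, so the hand may stay pointing down.
- bin_mouth (a point): Centre of the bin's mouth, level with the front wall's top (bin x = -64, z = 93 mm). With the cover open the mouth is the gap between the cheeks (190 mm) from the front wall (bin x = -141 mm) to x = +13 mm, where the 187 mm high back with the open cover roofs it over. The cheeks' tops follow the arc, 157 mm about its centre line.
- tray: Loose aluminium tray, 180 mm long (x) by 140 wide (y), 0.35 kg, floor 5 mm thick; walls to 23 mm high, 5 mm thick, at the back (-x) end and both long sides; the +x end is open, without lip. A bridge handle spans it at mid-length. Origin: centre of its underside, z up. Stands on the counter, open end roughly towards the bin. Slippery: pieces slide at about 15 to 25 degrees of tilt.
- tray_handle (a point): Centre of the tray's dark wooden handle bar, 90 mm above the tray's underside, over its middle: 14 mm thick along the tray's x, 18 mm high, 140 mm long along the tray's y, on a flat post at each end; 76 mm free between floor and bar.
- tray_lip (a point): Middle of the tray's open edge, 90 mm from its centre along its +x, 2.5 mm above its underside.
- half0: Squeezed yellow lemon half, 64 mm across and 38 mm high, 0.06 kg, loose, lying on the tray cut side down, dome up. Origin at the centre of its flat side.
- half1: Squeezed yellow lemon half, 64 mm across and 38 mm high, 0.06 kg, loose, lying on the tray cut side down, dome up. Origin at the centre of its flat side.
- half2: Squeezed yellow lemon half, 64 mm across and 38 mm high, 0.06 kg, loose, lying on the tray cut side down, dome up. Origin at the centre of its flat side.
- bottle: Empty amber glass bottle with a black screw cap, 68 mm diameter, 190 mm high; stands beyond the tray and bin. Origin under its centre. Not to be disturbed.
- bowl: Blue ceramic bowl, 120 mm across, 60 mm high. Origin under its centre. Not to be disturbed.
- cup: Clear plastic measuring cup with a handle, 80 mm across, 110 mm high. Origin under its centre. Not to be disturbed.
- spatula: Red silicone spatula, 230 mm long, lying along its x. Origin under its middle. Not to be disturbed.
- canister: White ceramic canister with a wooden top, 100 mm diameter, 150 mm high. Origin under its centre. Not to be disturbed.
- juicer: Fixed stainless steel hand-crank juicer, 170 mm base, 400 mm high, at the far left. Origin under its base's centre.
Things that resemble listed ones, but are neither listed nor needed, are in the scene too. Leave any green or pink look-alike of the half2 alone.

How it is judged:
On the way, in this order (a step that is already met when the one before it is completed fails the run):
1. the cover is rolled open (beyond 1.1 rad) with all three lemon halves still on the tray (value of joint cover above 1.1 rad and z of half0 in the frame of tray between -0.005 and 0.03 m and x of each of half0, half1, half2 in the frame of tray below 0.1 m and z of half1 in the frame of tray between -0.005 and 0.03 m and z of half2 in the frame of tray between -0.005 and 0.03 m), for 0.2 s.
2. the tray is tipped (more than 0.3 rad) and all three lemon halves lie in the bin (angle between tray's own z axis and vertical above 0.3 rad and x of half0 in the frame of bin between -0.145 and 0.145 m and y of half0 in the frame of bin between -0.098 and 0.098 m and z of half0 in the frame of bin between 0 and 0.105 m and x of half1 in the frame of bin between -0.145 and 0.145 m and y of half1 in the frame of bin between -0.098 and 0.098 m and z of half1 in the frame of bin between 0 and 0.105 m and x of half2 in the frame of bin between -0.145 and 0.145 m and y of half2 in the frame of bin between -0.098 and 0.098 m and z of half2 in the frame of bin between 0 and 0.105 m), for 0.1 s.
At the end, for the whole second after the job is handed in: All three lemon halves lie at rest inside the bin (within its walls, origins below 105 mm), the cover is shut to within 0.07 rad (4 degrees), and the tray stands upright (within 0.1 rad) and at rest on the counter (underside within 12 mm of it), released (x of half0 in the frame of bin between -0.145 and 0.145 m and y of half0 in the frame of bin between -0.098 and 0.098 m and z of half0 in the frame of bin between 0 and 0.105 m and x of half1 in the frame of bin between -0.145 and 0.145 m and y of half1 in the frame of bin between -0.098 and 0.098 m and z of half1 in the frame of bin between 0 and 0.105 m and x of half2 in the frame of bin between -0.145 and 0.145 m and y of half2 in the frame of bin between -0.098 and 0.098 m and z of half2 in the frame of bin between 0 and 0.105 m and value of joint cover below 0.07 rad and height (world z) of tray between -0.01 and 0.012 m and angle between tray's own z axis and vertical below 0.1 rad and linear speed of tray below 0.02 m/s and linear speed of each of half0, half1, half2 below 0.05 m/s); the robot touches nothing.
It fails at once if a lemon half is handled: the fingers press on it with more than 1 N (contact force between the fingers and half0 above 1 N or contact force between the fingers and half1 above 1 N or contact force between the fingers and half2 above 1 N).
It fails at once if a bystander (bottle, bowl, cup, spatula, canister) is moved more than 30 mm (distance of any of bottle, bowl, cup, spatula, canister from where it was at the start of the episode above 0.03 m).
It also fails if it takes over 72 s, if anything falls off the work surface, if the arm or the gripper's body presses on something with over 40 N, if the wrist force passes 120 N, or if a joint passes its speed limit or range.

## Working session

There is one attempt and no reset: what is moved stays moved. The work goes in short steps, Python scripts to look and compute and a tool call to move; the robot and the scene stay as the last step left them, time stands still between calls to the robot, and variables do not carry over. Pictures are saved under pics/ and viewed, at most 10 in all, crops included, and the job is handed in when it is done.

Besides the shell and the picture viewer there is one more tool, called after "Emit:" as name([rows], argument=value, ...), one row to a line, values as JSON. drive_tool: Moves the arm, as the interface text tells. Its arguments: {"type":"object","properties":{"moves":{"type":"array"},"squeeze":{"type":"number"}},"required":["moves"]}

```bash
mkdir -p pics; ls
cat > h.py <<'E'
import numpy as np, cv2
from scipy.spatial.transform import Rotation as R
from bench import r
def cam(n):
    i=r.camera_info(n); K=np.array(i["mtx"]);k1=i["k1"]
    if "rvec" in i:
        Rm=R.from_rotvec(np.ravel(i["rvec"])).as_matrix(); t=np.ravel(i["tvec"])
    else:
        s=r.read_state(); T=np.eye(4);T[:3,:3]=R.from_quat(s["eef_rot"]).as_matrix();T[:3,3]=s["ee_pos"]
        C=np.linalg.inv(T@np.array(i["T_tool_cam"])); Rm=C[:3,:3];t=C[:3,3]
    return K,k1,Rm,t
def ray(c,uv):
    K,k1,Rm,t=c
    p=cv2.undistortPoints(np.array([[uv]],float),K,np.array([k1,0,0,0.]))[0,0]
    return -Rm.T@t, Rm.T@np.array([*p,1])
def onz(c,uv,z):
    o,d=ray(c,uv); return o+d*(z-o[2])/d[2]
def proj(c,P):
    K,k1,Rm,t=c
    return cv2.projectPoints(np.array(P,float).reshape(-1,1,3),cv2.Rodrigues(Rm)[0],t,K,np.array([k1,0,0,0.]))[0][:,0]
def save(n,im): cv2.imwrite(n,cv2.cvtColor(im,cv2.COLOR_RGB2BGR))
E
python3 - <<'E'
from h import *
Z={"bin":0,"cover_handle":.177,"tray":0,"tray_handle":.09,"tray_lip":.0025,"half0":.005,"bottle":0,"bowl":0,"cup":0,"spatula":0,"canister":0,"juicer":0,"bin_mouth":.093}
ims=[]
for n in("top","side"):
    im=r.camera(n); ims.append(im); save(f"pics/{n}0.png",im); c=cam(n)
    print(n,"cam at",(-c[2].T@c[3]).round(2))
    for q,z in Z.items():
        for d in r.place_of(n,q)[:4]:
            if d["conf"]>.2: print(n,q,round(d["conf"],2),np.round(d["at"]),onz(c,d["at"],z).round(3))
s=r.read_state();print(s["time"],s["ee_pos"],s["eef_rot"],s["ft_force"])
E
```

```text
pics
top cam at [0.32 0.03 1.57]
top bin 0.27 [307. 151.] [ 0.782 -0.195  0.   ]
top cover_handle 0.76 [240. 208.] [0.518 0.075 0.177]
top tray 0.62 [312. 225.] [ 0.476 -0.208  0.   ]
top tray 0.51 [291. 228.] [ 0.463 -0.124  0.   ]
top tray_handle 0.87 [315. 222.] [ 0.479 -0.207  0.09 ]
top tray_lip 0.97 [289. 226.] [ 0.471 -0.116  0.002]
top half0 0.78 [304. 262.] [ 0.329 -0.174  0.005]
top half0 0.73 [329. 186.] [ 0.634 -0.279  0.005]
top half0 0.68 [308. 216.] [ 0.51  -0.191  0.005]
top half0 0.58 [326. 232.] [ 0.448 -0.263  0.005]
top bottle 0.64 [308. 154.] [ 0.766 -0.198  0.   ]
top bowl 0.88 [274. 153.] [ 0.772 -0.059  0.   ]
top bowl 0.28 [311. 155.] [ 0.765 -0.21   0.   ]
top cup 0.68 [227. 152.] [0.775 0.135 0.   ]
top cup 0.42 [272. 152.] [ 0.776 -0.051  0.   ]
top spatula 0.84 [399. 245.] [ 0.399 -0.552  0.   ]
top canister 0.67 [372. 185.] [ 0.64  -0.454  0.   ]
top canister 0.4 [101. 233.] [0.443 0.622 0.   ]
top canister 0.27 [240. 209.] [0.539 0.078 0.   ]
top juicer 0.96 [102. 230.] [0.452 0.62  0.   ]
top juicer 0.45 [315. 226.] [ 0.473 -0.219  0.   ]
top bin_mouth
[... 480 characters left out ...]
side half0 0.65 [186. 267.] [ 0.324 -0.19   0.005]
side half0 0.56 [253. 274.] [ 0.522 -0.261  0.005]
side bottle 0.66 [328. 254.] [ 0.78  -0.206  0.   ]
side bowl 0.65 [311. 230.] [ 0.762 -0.07   0.   ]
side cup 0.59 [302. 202.] [0.78  0.111 0.   ]
side spatula 0.75 [228. 360.] [ 0.404 -0.557  0.   ]
side canister 0.72 [310. 316.] [ 0.643 -0.457  0.   ]
side juicer 0.69 [201. 150.] [0.446 0.625 0.   ]
side juicer 0.69 [326. 255.] [ 0.769 -0.213  0.   ]
side juicer 0.27 [226. 251.] [ 0.459 -0.128  0.   ]
side bin_mouth 0.75 [231. 190.] [0.51  0.097 0.093]
1.4 [ 0.20775773 -0.58947833  0.22257831] [9.85685576e-01 1.68594019e-01 1.96032278e-05 2.88525038e-05] [0.68237165 0.17977816 0.76444489]
```

```bash
sleep 8; python3 -c "
import cv2
for n in('top','side'):
    cv2.imwrite(f'pics/{n}0b.png',cv2.resize(cv2.imread(f'pics/{n}0.png'),(800,600)))"
```

```text
(no output)
```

View pics/top0b.png

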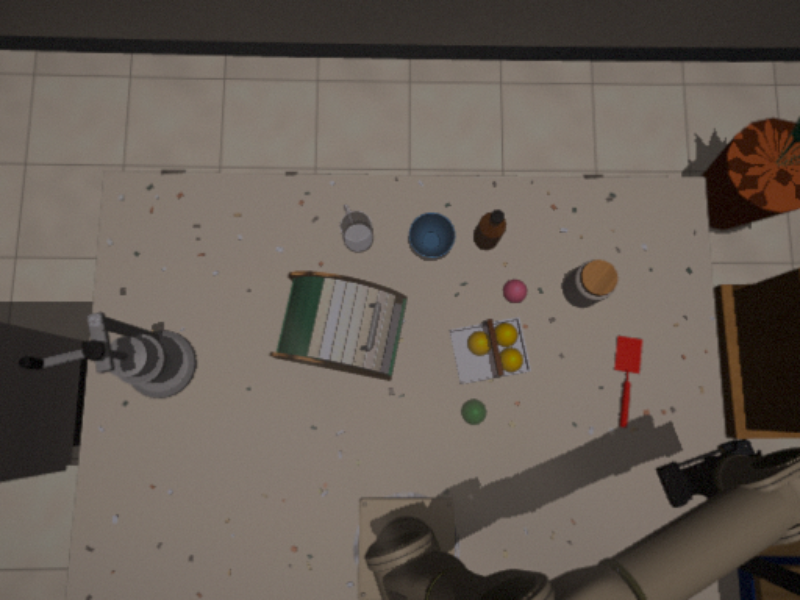

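View pics/side0b.png

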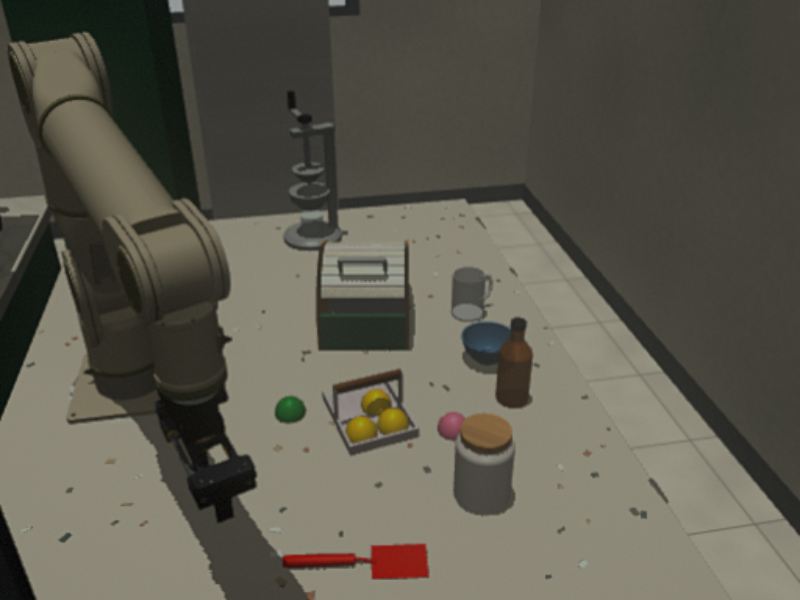

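The top view (800×600) shows the bin at about (340,325) with its front to the right, the cover handle at (376,328), and the tray at (490,350) with three yellow halves. The green look-alike at (474,411) and the pink one at (515,291) are off the tray, so they are out. I'll overlay pose hypotheses on enlarged crops to confirm this.

```bash
cat > ov.py <<'E'
from h import *
def frame(x,y,yaw): 
    c,s=np.cos(yaw),np.sin(yaw); return lambda P:np.c_[np.array(P,float)[:,0]*c-np.array(P,float)[:,1]*s+x,np.array(P,float)[:,0]*s+np.array(P,float)[:,1]*c+y,np.array(P,float)[:,2]]
def lines(b,th,t):
    B=frame(*b);T=frame(*t);a=np.radians(50)+th
    hx,hz=-.192*np.cos(a),.03+.192*np.sin(a)
    L=[B([(hx,-.05,hz),(hx,.05,hz)])]
    for s in(-.103,.103):
        L.append(B([(-.157*np.cos(u),s,.03+.157*np.sin(u)) for u in np.linspace(.41,np.pi/2+.9,20)]))
        L.append(B([(-.149,s,.093),(-.149,s,0)]))
    L.append(B([(-.149,-.103,.093),(-.149,.103,.093)])); L.append(B([(-.149,-.103,0),(-.149,.103,0)]))
    L.append(T([(0,-.07,.09),(0,.07,.09)]))
    L.append(T([(.09,-.07,.0),(-.09,-.07,.0),(-.09,.07,.0),(.09,.07,.0),(.09,-.07,0)]))
    return L
def draw(L,out,src=None):
    for n,(x0,y0,w,h) in dict(top=(165,155,180,105),side=(170,130,140,190)).items():
        im=cv2.imread(f"pics/{n}{src}.png"); k=4 if n=="top" else 3
        cr=cv2.resize(im[y0:y0+h,x0:x0+w],None,fx=k,fy=k,interpolation=cv2.INTER_CUBIC); cr=cv2.convertScaleAbs(cr,alpha=1.5)
        for l in L:
            p=((proj(cam(n),l)-[x0,y0]+.5)*k).round().astype(int)
            cv2.polylines(cr,[p],False,(255,0,255),1)
        cv2.imwrite(f"pics/{n}{out}.png",cr)
def tri(a,b):
    (o,d),(p,e)=a,b; s=np.linalg.lstsq(np.c_[d,-e],p-o,rcond=None)[0]; A=o+s[0]*d;B=p+s[1]*e
    return (A+B)/2,np.linalg.norm(A-B)
E
python3 - <<'E'
from ov import *
ct,cs=cam("top"),cam("side")
for q,a,b in(("cover_handle",(240,208),(230,166)),("tray_handle",(315,222),(234,244)),("mouth",(234,212),(231,190))):
    print(q,*tri(ray(ct,a),ray(cs,b)))
draw(lines((.5235,.161,np.radians(78.7)),.27,(.476,-.214,np.radians(97.6))),"ov1",0)
a,b=cv2.imread("pics/topov1.png"),cv2.imread("pics/sideov1.png")
print(a.shape,b.shape)
E
```

```text
cover_handle [0.5100812  0.07393622 0.20276793] 0.007711017117968866
tray_handle [ 0.4760336  -0.20659543  0.08536325] 0.004412276647875789
mouth [0.51218555 0.09973927 0.09088966] 0.004126234933553405
(420, 720, 3) (570, 420, 3)
```

View pics/topov1.png

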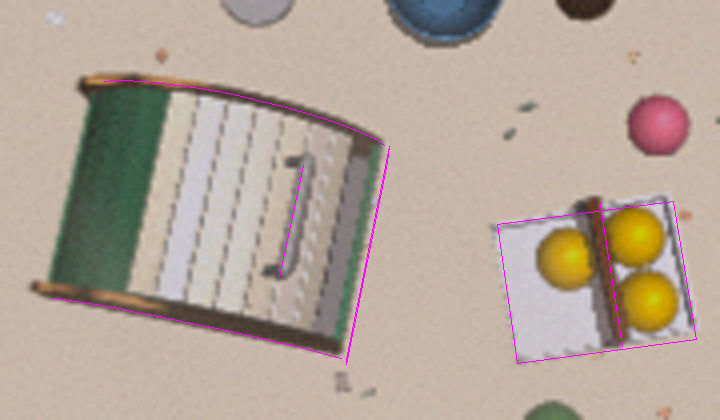

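View pics/sideov1.png

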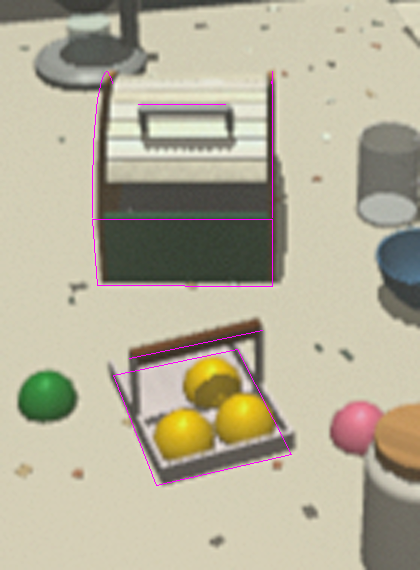

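The overlay fits to about 5 mm. Corrected poses are bin ≈ (.525,.166, 78.7°), cover ≈ 0.2 rad ajar, tray ≈ (.477,-.211, 97.6°), with the three yellow halves on the tray. First I rise and turn the hand to the bin's yaw.

Emit:
drive_tool([
  [[0,0,-0.02,0,0,0.107,1],[0,0,-0.02,0,0,0.107,1],[0,0,-0.02,0,0,0.107,1],[0,0,-0.02,0,0,0.107,1],[0,0,-0.01,0,0,0.107,1]],
])

```text
time: 1.9
ee_pos: [0.2079, -0.5899, 0.3147]
eef_rot: [0.995, -0.1, 0.001, 0.001]
ft_force: [-0.5, 0.7, -0.2]
width: 0.0873
grip_force: 0.0
```

```bash
cat > go.py <<'E'
from h import *
def to(p,yaw_y=None,tilt=0):
    """shift in present tool axes to TCP p; turn (tool rotvec) to tool y at yaw_y deg, tool down, tilted"""
    s=r.read_state(); Q=R.from_quat(s["eef_rot"]); d=Q.inv().apply(np.array(p)-s["ee_pos"])
    print("t",round(s["time"],2),"at",np.round(s["ee_pos"],4),"shift",d.round(4),end=" ")
    if yaw_y is not None:
        a=np.radians(yaw_y); y=np.array([np.cos(a),np.sin(a),0]); z=np.array([0,0,-1.]); 
        D=R.from_matrix(np.c_[np.cross(y,z),y,z])*R.from_euler("x",tilt)
        print("turn",(Q.inv()*D).as_rotvec().round(4),end=" ")
    print("f",np.round(s["ft_force"],1),"w",round(s["width"],4),"grip",round(s["grip_force"],1),"q",np.round(s["joint_positions"],2))
E
python3 -c "
from go import *
to((.508,.075,.30),-101.3)"
```

```text
t 1.9 at [ 0.2079 -0.5899  0.3147] shift [ 0.1616 -0.7114  0.0135] turn [ 0.002  -0.0014 -0.0034] f [-0.5  0.7 -0.2] w 0.0873 grip 0.0 q [ 1.15  0.3   0.01  1.31 -0.    1.53 -0.61]
```

Emit:
drive_tool([
  [[0.008,-0.0355,0,0,0,0,1],[0.008,-0.0355,0,0,0,0,1],[0.008,-0.0355,0,0,0,0,1],[0.008,-0.0355,0,0,0,0,1],[0.008,-0.0355,0,0,0,0,1],[0.008,-0.0355,0,0,0,0,1],[0.008,-0.0355,0,0,0,0,1],[0.008,-0.0355,0,0,0,0,1],[0.008,-0.0355,0,0,0,0,1],[0.008,-0.0355,0,0,0,0,1]],
])

```text
time: 2.9
ee_pos: [0.3558, -0.2554, 0.3128]
eef_rot: [0.995, -0.098, 0.0, 0.0]
ft_force: [0.8, -0.2, -0.1]
width: 0.087
grip_force: 0.0
```

Emit:
drive_tool([
  [[0.008,-0.0355,0,0,0,0,1],[0.008,-0.0355,0,0,0,0,1],[0.008,-0.0355,0,0,0,0,1],[0.008,-0.0355,0,0,0,0,1],[0.008,-0.0355,0,0,0,0,1],[0.008,-0.0355,0,0,0,0,1],[0.008,-0.0355,0,0,0,0,1],[0.008,-0.0355,0,0,0,0,1],[0.008,-0.0355,0,0,0,0,1],[0,0,0,0,0,0,1]],
])

```text
time: 3.9
ee_pos: [0.4889, 0.0475, 0.3126]
eef_rot: [0.996, -0.095, 0.0, -0.001]
ft_force: [-0.3, 0.1, 0.5]
width: 0.0873
grip_force: 0.0
```

```bash
python3 -c "
from go import *
to((.508,.075,.20+.019),-101.3)
c=cam('wrist'); im=r.camera('wrist'); save('pics/w1.png',im)
for d in r.place_of('wrist','cover_handle')[:2]: print(d, onz(c,d['at'],.20))
def fr(p,q): print(proj(c,[p,q]))
b=np.array([.508,.075,.2]);u=np.array([.981,-.196,0])*.05
pp=proj(c,[b-u,b+u]).round().astype(int);print(pp)
cv2.line(im,tuple(map(int,pp[0])),tuple(map(int,pp[1])),(255,0,255),1); save('pics/w1b.png',im)
"
```

```text
t 3.9 at [0.4889 0.0475 0.3126] shift [ 0.0136 -0.0304  0.0937] turn [-0.0021 -0.0001  0.0078] f [-0.3  0.1  0.5] w 0.0873 grip 0.0 q [ 0.51  0.04 -0.71  1.62  0.03  1.49 -1.96]
{'at': [221.9, 175.9], 'conf': 0.92} [0.5082629  0.07925031 0.2       ]
[[227 224]
 [225 121]]
```

View pics/w1b.png

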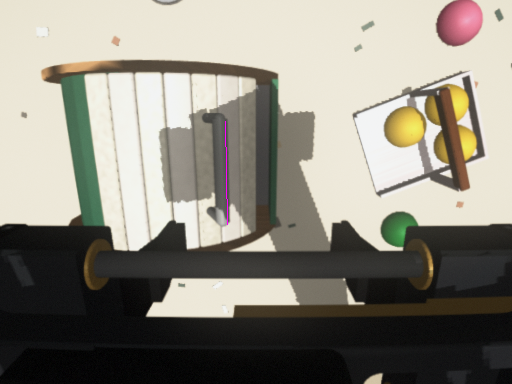

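The wrist view shows the bar from (218,120) to (222,218), parallel to the overlay and 5 px (5 mm) further towards the back. So the bar is at ≈ (.508,.080,.20). I go down on it.

Emit:
drive_tool([
  [[0.0065,-0.0175,0,0,0,0.008,1],[0.0065,-0.0175,0,0,0,0,1],[0,0,0.03,0,0,0,1],[0,0,0.03,0,0,0,1],[0,0,0.03,0,0,0,1],[0,0,0.02,0,0,0,1],[0,0,0.016,0,0,0,1],[0,0,0,0,0,0,1]],
])

```text
time: 4.8
ee_pos: [0.5068, 0.0724, 0.1847]
eef_rot: [0.995, -0.103, -0.002, 0.001]
ft_force: [-0.4, -0.7, 0.4]
width: 0.0869
grip_force: 0.0
```

Emit:
drive_tool([
  [[0,0,0,0,0,0,0],[0,0,0,0,0,0,0],[0,0,0,0,0,0,0],[0,0,0,0,0,0,0],[0,0,0,0,0,0,0],[0,0,0,0,0,0,0]],
], squeeze=10)

```text
time: 5.4
ee_pos: [0.5081, 0.0741, 0.1867]
eef_rot: [0.995, -0.102, 0.0, 0.0]
ft_force: [-0.2, -0.2, -0.0]
width: 0.0468
grip_force: 0.0
```

```bash
python3 -c "
from go import *
to((.508,.080,.184),-101.3)"
```

```text
t 5.4 at [0.5081 0.0741 0.1867] shift [-0.0013 -0.0057  0.0027] turn [ 0.0001 -0.0002 -0.0069] f [-0.2 -0.2 -0. ] w 0.0468 grip 0.0 q [ 0.44  0.18 -0.74  1.77  0.13  1.24 -2.11]
```

Emit:
drive_tool([
  [[0,-0.004,0.001,0,0,0,0],[0,0,0,0,0,0,0],[0,0,0,0,0,0,0],[0,0,0,0,0,0,0],[0,0,0,0,0,0,0],[0,0,0,0,0,0,0],[0,0,0,0,0,0,0]],
])

```text
time: 6.1
ee_pos: [0.5088, 0.0784, 0.1855]
eef_rot: [0.995, -0.102, 0.0, -0.0]
ft_force: [1.1, 3.6, -2.6]
width: 0.0136
grip_force: 10.0
```

```bash
python3 -c "
from go import *
to((.508,.080,.184),-101.3)"
```

```text
t 6.1 at [0.5088 0.0784 0.1855] shift [-0.0011 -0.0014  0.0015] turn [-0.0004  0.     -0.0066] f [ 1.1  3.6 -2.6] w 0.0136 grip 10.0 q [ 0.44  0.18 -0.74  1.77  0.13  1.24 -2.12]
```

```bash
python3 -c "
import numpy as np
a=np.radians(np.linspace(62.5,120.5,21)); y=.192*np.cos(a); z=-.192*np.sin(a)
print(np.c_[np.diff(y),np.diff(z)].round(4).tolist())"
```

```text
[[-0.0087, -0.0043], [-0.0089, -0.0038], [-0.0091, -0.0034], [-0.0093, -0.0029], [-0.0094, -0.0024], [-0.0095, -0.0019], [-0.0096, -0.0015], [-0.0097, -0.001], [-0.0097, -0.0005], [-0.0097, 0.0], [-0.0097, 0.0005], [-0.0097, 0.001], [-0.0096, 0.0015], [-0.0095, 0.002], [-0.0094, 0.0024], [-0.0093, 0.0029], [-0.0091, 0.0034], [-0.0089, 0.0038], [-0.0087, 0.0043], [-0.0085, 0.0047]]
```

Emit:
drive_tool([
  [[0,-0.0087,-0.0043,0,0,0,0],[0,-0.0089,-0.0038,0,0,0,0],[0,-0.0091,-0.0034,0,0,0,0],[0,-0.0093,-0.0029,0,0,0,0],[0,-0.0094,-0.0024,0,0,0,0],[0,-0.0095,-0.0019,0,0,0,0],[0,-0.0096,-0.0015,0,0,0,0],[0,-0.0097,-0.001,0,0,0,0],[0,-0.0097,-0.0005,0,0,0,0],[0,0,0,0,0,0,0]],
])

```text
time: 7.1
ee_pos: [0.5262, 0.1628, 0.2077]
eef_rot: [0.995, -0.101, 0.001, -0.001]
ft_force: [-1.3, 2.7, 3.8]
width: 0.0139
grip_force: 10.0
```

```bash
python3 -c "
from go import *
to((.525,.166,.203),-101.3)"
```

```text
t 7.1 at [0.5262 0.1628 0.2077] shift [-0.0018 -0.0029  0.0047] turn [-0.0023 -0.0009 -0.0046] f [-1.3  2.7  3.8] w 0.0139 grip 10.0 q [ 0.29  0.26 -0.78  1.65  0.19  1.31 -2.3 ]
```

Emit:
drive_tool([
  [[0,-0.0097,0.001,0,0,0,0],[0,-0.0097,0.0005,0,0,0,0],[0,-0.0097,0.001,0,0,0,0],[0,-0.0096,0.0015,0,0,0,0],[0,-0.0095,0.002,0,0,0,0],[0,-0.0094,0.0024,0,0,0,0],[0,-0.0093,0.0029,0,0,0,0],[0,-0.0091,0.0034,0,0,0,0],[0,-0.0089,0.0038,0,0,0,0],[0,-0.0087,0.0043,0,0,0,0]],
])

```text
time: 8.1
ee_pos: [0.5446, 0.2527, 0.1838]
eef_rot: [0.995, -0.102, -0.0, 0.0]
ft_force: [-5.7, 0.6, 2.2]
width: 0.0133
grip_force: 10.0
```

Emit:
drive_tool([
  [[0,-0.0085,0.0045,0,0,0,0],[0,-0.004,0.002,0,0,0,0],[0,0,0,0,0,0,0],[0,0,0,0,0,0,0]],
])

```text
time: 8.5
ee_pos: [0.5478, 0.2619, 0.1772]
eef_rot: [0.995, -0.103, -0.0, 0.002]
ft_force: [-5.9, -7.9, 3.0]
width: 0.0135
grip_force: 10.0
```

```bash
python3 -c "
from go import *
to((.544,.260,.182),-101.3)"
```

```text
t 8.5 at [0.5478 0.2619 0.1772] shift [-0.0034  0.0026 -0.0048] turn [ 0.0038  0.     -0.0091] f [-5.9 -7.9  3. ] w 0.0135 grip 10.0 q [ 0.08  0.43 -0.77  1.54  0.31  1.3  -2.51]
```

Emit:
drive_tool([
  [[0,0,0,0,0,0,1],[0,0,0,0,0,0,1],[0,0,0,0,0,0,1],[0,0,-0.02,0,0,0,1],[0,0,-0.03,0,0,0,1],[0,0,-0.03,0,0,-0.11,1],[0,0,-0.02,0,0,-0.11,1],[0,0,0,0,0,-0.11,1],[0,0,0,0,0,0,1]],
])

```text
time: 9.4
ee_pos: [0.5478, 0.2645, 0.2784]
eef_rot: [0.998, 0.064, 0.001, -0.0]
ft_force: [0.4, 0.3, 1.0]
width: 0.0772
grip_force: 0.0
```

```bash
python3 -c "
from go import *
to((.477,-.211,.22),-82.4)"
```

```text
t 9.4 at [0.5478 0.2645 0.2784] shift [-0.1308  0.4626  0.058 ] turn [-0.0006 -0.0015 -0.0051] f [0.4 0.3 1. ] w 0.0772 grip 0.0 q [ 0.11  0.39 -0.85  1.39  0.29  1.49 -2.16]
```

Emit:
drive_tool([
  [[-0.01,0.0355,0,0,0,0,1],[-0.01,0.0355,0,0,0,0,1],[-0.01,0.0355,0,0,0,0,1],[-0.01,0.0355,0,0,0,0,1],[-0.01,0.0355,0,0,0,0,1],[-0.01,0.0355,0,0,0,0,1],[-0.01,0.0355,0,0,0,0,1],[-0.01,0.0355,0,0,0,0,1],[-0.01,0.0355,0,0,0,0,1],[-0.01,0.0355,0,0,0,0,1]],
])

```text
time: 10.4
ee_pos: [0.4922, -0.1022, 0.2776]
eef_rot: [0.998, 0.061, 0.0, 0.0]
ft_force: [1.2, 0.3, 0.0]
width: 0.0868
grip_force: 0.0
```

Emit:
drive_tool([
  [[-0.01,0.0355,0,0,0,0,1],[-0.01,0.0355,0,0,0,0,1],[-0.01,0.036,0,0,0,0,1],[0,0,0,0,0,0,1],[0,0,0,0,0,0,1]],
])

```text
time: 10.9
ee_pos: [0.4761, -0.2111, 0.2773]
eef_rot: [0.998, 0.061, -0.0, -0.0]
ft_force: [0.3, 0.6, -0.2]
width: 0.0867
grip_force: 0.0
```

```bash
python3 -c "
from ov import *
from go import to
to((.477,-.211,.07),-82.4)
for n in('top','side'): save(f'pics/{n}2.png',r.camera(n))
c=cam('wrist'); im=r.camera('wrist')
for q,z in(('tray_handle',.09),('tray_lip',.0025),('tray',0),('cover_handle',.196),('bin_mouth',.093)):
  for n in('wrist','side'):
    for d in r.place_of(n,q)[:1]: print(n,q,d['conf'],np.round(d['at']),onz(cam(n),d['at'],z).round(4))
L=lines((.526,.168,np.radians(78.7)),1.22,(.477,-.211,np.radians(97.6)))
for l in L[-2:]: cv2.polylines(im,[proj(c,l).round().astype(int)],False,(255,0,255),1)
draw(L,'ov2',2); s=cv2.imread('pics/sideov2.png')[:440]; w=cv2.cvtColor(im,cv2.COLOR_RGB2BGR)[:,:376]
o=np.zeros((440,800,3),np.uint8); o[:384,:376]=w; o[:,380:]=s[:,:420]; cv2.imwrite('pics/c2.png',o)
"
```

```text
t 10.9 at [ 0.4761 -0.2111  0.2773] shift [1.000e-03 2.000e-04 2.073e-01] turn [-0.0008  0.0003 -0.0114] f [ 0.3  0.6 -0.2] w 0.0867 grip 0.0 q [ 0.86  0.12 -0.57  1.62  0.06  1.42 -1.17]
wrist tray_handle 0.73 [257. 170.] [ 0.48   -0.2068  0.09  ]
side tray_handle 0.78 [230. 246.] [ 0.4613 -0.2195  0.09  ]
wrist tray_lip 0.78 [202. 165.] [ 0.4598 -0.1265  0.0025]
side tray_lip 0.97 [226. 249.] [ 0.4586 -0.1209  0.0025]
wrist tray 0.82 [259. 163.] [ 0.474 -0.211  0.   ]
side tray 0.97 [232. 271.] [ 0.4629 -0.2303  0.    ]
wrist cover_handle 0.47 [458. 231.] [ 0.4681 -0.3953  0.196 ]
side cover_handle 0.66 [232. 145.] [0.5374 0.2447 0.196 ]
side bin_mouth 0.89 [234. 188.] [0.5206 0.1086 0.093 ]
```

View pics/c2.png

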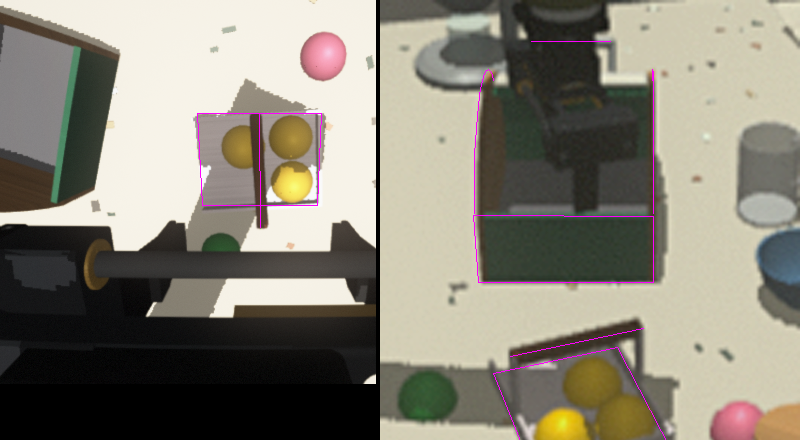

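The cover is fully open: the handle is on the overlay and the interior is visible. The tray bar is centred at (258,170) in the wrist view, all three halves are still on the tray, and the look-alikes are off it. I go down onto the handle.

Emit:
drive_tool([
  [[0,-0.003,0.03,0,0,-0.03,1],[0,0,0.03,0,0,0,1],[0,0,0.03,0,0,0,1],[0,0,0.03,0,0,0,1],[0,0,0.03,0,0,0,1],[0,0,0.03,0,0,0,1],[0,0,0.026,0,0,0,1],[0,0,0,0,0,0,0.3],[0,0,0,0,0,0,0]],
], squeeze=40)

```text
time: 12.45
ee_pos: [0.4762, -0.2075, 0.0725]
eef_rot: [0.997, 0.078, -0.0, -0.0]
ft_force: [0.3, -0.3, 0.8]
width: 0.0781
grip_force: 0.0
```

Emit:
drive_tool([
  [[0,0,0,0,0,0,0],[0,0,0,0,0,0,0],[0,0,0,0,0,0,0],[0,0,0,0,0,0,0],[0,0,0,0,0,0,0],[0,0,0,0,0,0,0],[0,0,0,0,0,0,0],[0,0,0,0,0,0,0],[0,0,0,0,0,0,0],[0,0,0,0,0,0,0]],
])

```text
time: 13.45
ee_pos: [0.476, -0.2078, 0.0719]
eef_rot: [0.997, 0.078, 0.0, 0.0]
ft_force: [-0.2, -3.0, -0.0]
width: 0.0135
grip_force: 39.9
```

```bash
python3 -c "
from go import *
to((.477,-.208,.071),-82.4)"
```

```text
t 13.45 at [ 0.476  -0.2078  0.0719] shift [0.001  0.0003 0.0009] turn [ 0.0003 -0.0001  0.0229] f [-0.2 -3.  -0. ] w 0.0135 grip 39.9 q [ 0.82  0.3  -0.56  1.88  0.18  1.01 -1.23]
```

Gripped at 13.5 mm with 40 N. I lift gently while turning to the bin's yaw.

Emit:
drive_tool([
  [[0,0,-0.008,0,0,0,0],[0,0,-0.014,0,0,0.02,0],[0,0,-0.016,0,0,0.045,0],[0,0,-0.016,0,0,0.055,0],[0,0,-0.016,0,0,0.055,0],[0,0,-0.016,0,0,0.055,0],[0,0,-0.016,0,0,0.055,0],[0,0,-0.014,0,0,0.045,0],[0,0,-0.008,0,0,0.02,0],[0,0,-0.004,0,0,0,0]],
])

```text
time: 14.45
ee_pos: [0.4762, -0.2074, 0.201]
eef_rot: [0.995, -0.097, 0.0, 0.0]
ft_force: [0.5, -0.3, -6.1]
width: 0.0138
grip_force: 39.9
```

```bash
python3 -c "
from go import *
to((.488,-.023,.20),-101.3)
p=np.array([0,-.09,.0694])
for d in(-.05,-.06,-.08): print(d,(p-R.from_euler('x',d).apply(p)).round(4))
save('pics/side3.png',r.camera('side'))
for d in r.place_of('side','half0')[:5]: print(np.round(d['at']),round(d['conf'],2))
"
```

```text
t 14.45 at [ 0.4762 -0.2074  0.201 ] shift [-0.024  -0.1832  0.001 ] turn [ 0.0003 -0.001   0.003 ] f [ 0.5 -0.3 -6.1] w 0.0138 grip 39.9 q [ 0.82  0.15 -0.54  1.75  0.08  1.27 -1.51]
-0.05 [ 0.     -0.0036 -0.0044]
-0.06 [ 0.     -0.0043 -0.0053]
-0.08 [ 0.     -0.0058 -0.007 ]
[242. 227.] 0.76
[247. 242.] 0.69
[187. 264.] 0.64
[225. 242.] 0.59
[293. 281.] 0.59
```

Emit:
drive_tool([
  [[-0.001,-0.006,0,0,0,0,0],[-0.002,-0.014,0,0,0,0,0],[-0.003,-0.022,0,0,0,0,0],[-0.003,-0.026,0,0,0,0,0],[-0.003,-0.026,0,0,0,0,0],[-0.003,-0.026,0,0,0,0,0],[-0.003,-0.025,0,0,0,0,0],[-0.003,-0.019,0,0,0,0,0],[-0.002,-0.013,0,0,0,0,0],[-0.001,-0.006,0,0,0,0,0]],
])

```text
time: 15.55
ee_pos: [0.4874, -0.0214, 0.1998]
eef_rot: [0.995, -0.096, -0.0, -0.0]
ft_force: [-0.0, -0.2, -4.8]
width: 0.0136
grip_force: 39.9
```

```bash
python3 -c "
from ov import *
from go import to
to((.488,-.023,.20),-101.3)
for n in('top','side'): save(f'pics/{n}4.png',r.camera(n))
L=lines((.526,.168,np.radians(78.7)),1.22,(.477,-.211,np.radians(97.6)))[:-2]
draw(L,'ov4',4); a=cv2.imread('pics/sideov4.png'); b=cv2.imread('pics/topov4.png')[:,:380]
o=np.zeros((570,800,3),np.uint8); o[:420,:380]=b; o[:,380:]=a; cv2.imwrite('pics/c4.png',o)
"
```

```text
t 15.55 at [ 0.4874 -0.0214  0.1998] shift [ 0.0008  0.0015 -0.0002] turn [-0.0001  0.0004  0.0054] f [-0.  -0.2 -4.8] w 0.0136 grip 39.9 q [ 0.62  0.09 -0.69  1.81  0.06  1.26 -1.86]
```

View pics/c4.png

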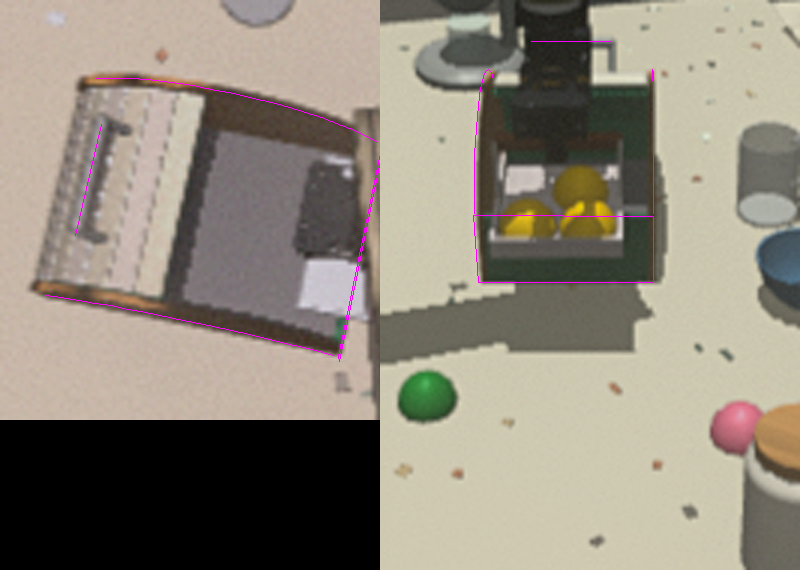

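The tray is centred over the mouth with its lip past the front wall, and all three halves are on it. I tip about the lip.

Emit:
drive_tool([
  [[0,-0.0043,-0.0053,-0.06,0,0,0],[0,-0.0043,-0.0053,-0.06,0,0,0],[0,-0.0043,-0.0053,-0.06,0,0,0],[0,-0.0043,-0.0053,-0.06,0,0,0],[0,-0.0043,-0.0053,-0.06,0,0,0],[0,-0.0043,-0.0053,-0.06,0,0,0],[0,-0.0043,-0.0053,-0.06,0,0,0],[0,-0.0043,-0.0053,-0.06,0,0,0],[0,-0.0043,-0.0053,-0.06,0,0,0],[0,-0.0043,-0.0053,-0.06,0,0,0]],
])

```text
time: 16.65
ee_pos: [0.4989, 0.0296, 0.239]
eef_rot: [0.95, -0.094, -0.029, 0.295]
ft_force: [1.1, -0.2, -6.1]
width: 0.0136
grip_force: 39.9
```

```bash
python3 -c "
from go import *
to((.488,-.023,.20),-101.3,-.6)
s=r.read_state(); print((R.from_quat(s['eef_rot']).apply([0,-.09,.0694])+s['ee_pos']).round(3))
"
```

```text
t 16.65 at [0.4989 0.0296 0.239 ] shift [-0.0004  0.0222  0.0625] turn [ 0.0018 -0.0009  0.0003] f [ 1.1 -0.2 -6.1] w 0.0136 grip 39.9 q [ 0.15  0.37 -0.77  1.61  0.65  1.74 -2.46]
[0.506 0.064 0.131]
```

Emit:
drive_tool([
  [[0,-0.0036,-0.0044,-0.05,0,0,0],[0,-0.0036,-0.0044,-0.05,0,0,0],[0,0,0,0,0,0,0],[0,0,0,0,0,0,0],[0,0,0,0,0,0,0]],
])

```text
time: 17.15
ee_pos: [0.5007, 0.0401, 0.2421]
eef_rot: [0.935, -0.092, -0.033, 0.341]
ft_force: [0.5, -0.4, -5.0]
width: 0.0133
grip_force: 39.9
```

```bash
python3 -c "
from go import *
to((.488,-.023,.20),-101.3,-.7)
a=r.camera('top')[155:275,165:365]; b=r.camera('side')[130:290,170:320]
o=np.zeros((480,800,3),np.uint8); o[:240,:400]=cv2.resize(a,None,fx=2,fy=2); o[:400,405:780]=cv2.resize(b,None,fx=2.5,fy=2.5)
save('pics/c5.png',cv2.convertScaleAbs(o,alpha=1.5))
"
```

```text
t 17.15 at [0.5007 0.0401 0.2421] shift [-0.0002  0.0222  0.0737] turn [-0.0012 -0.0014  0.0004] f [ 0.5 -0.4 -5. ] w 0.0133 grip 39.9 q [ 0.06  0.43 -0.75  1.57  0.71  1.83 -2.51]
```

View pics/c5.png

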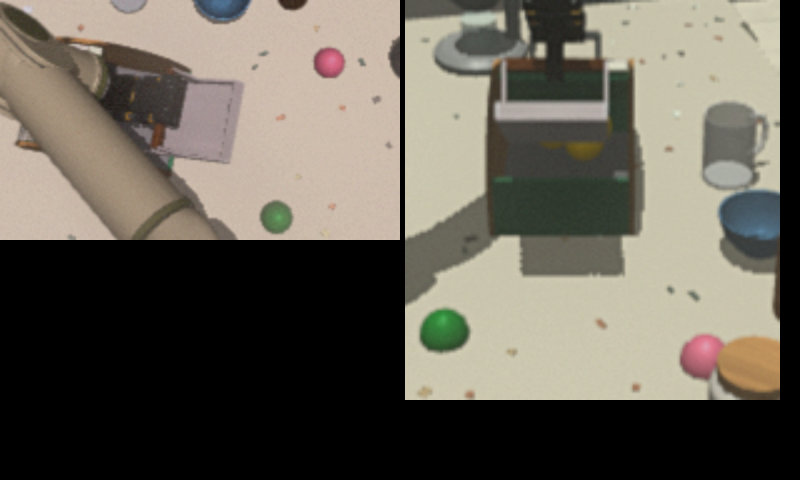

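The tray's rear half is empty and a half lies in the bin. The force reading is noisy, so I shake a little and read it again.

Emit:
drive_tool([
  [[0,0.008,0,0,0,0,0],[0,-0.008,0,0,0,0,0],[0,0.008,0,0,0,0,0],[0,-0.008,0,0,0,0,0],[0,0,0,0,0,0,0],[0,0,0,0,0,0,0],[0,0,0,0,0,0,0]],
])

```text
time: 17.95
ee_pos: [0.5004, 0.0413, 0.2418]
eef_rot: [0.935, -0.091, -0.033, 0.341]
ft_force: [0.3, 0.1, -4.4]
width: 0.0138
grip_force: 40.0
```

```bash
python3 -c "
from go import *
F=[]
for i in range(10):
    r.camera('side'); F.append(r.read_state()['ft_force'][2])
print(np.round(F,1),np.mean(F))
for n in('side','top'):
    if n=='top': r.camera(n)
    for d in r.place_of(n,'half0')[:6]+r.find_in(n,'half0')[:6]: print(n,np.round(d.get('at',d.get('bbox'))),round(d['conf'],2))
"
```

```text
[-3.6 -3.1 -4.2 -3.5 -3.5 -3.5 -4.  -4.7 -4.1 -3.3] -3.7518491932139177
side [185. 268.] 0.71
side [242. 189.] 0.64
side [290. 279.] 0.63
side [248. 182.] 0.54
side [233. 185.] 0.53
side [228. 362.] 0.48
side [178. 257. 197. 270.] 0.81
side [277. 268. 301. 285.] 0.69
side [233. 187. 246. 197.] 0.44
side [247. 179. 258. 194.] 0.39
top [326. 187.] 0.73
top [305. 262.] 0.71
top [320. 178. 336. 196.] 0.54
top [296. 257. 314. 273.] 0.48
```

Mean force is 3.75 N, about the empty tray's weight, and three yellow detections lie inside the bin. I turn the tray level again.

Emit:
drive_tool([
  [[0,0.004,0.0055,0.06,0,0,0],[0,0.004,0.0055,0.06,0,0,0],[0,0.004,0.0055,0.06,0,0,0],[0,0.004,0.0055,0.06,0,0,0],[0,0.004,0.0055,0.06,0,0,0],[0,0.004,0.0055,0.06,0,0,0],[0,0.004,0.0055,0.06,0,0,0],[0,0.004,0.0055,0.06,0,0,0],[0,0.004,0.0055,0.06,0,0,0],[0,0.004,0.0055,0.06,0,0,0]],
])

```text
time: 19.7
ee_pos: [0.4888, -0.0166, 0.2091]
eef_rot: [0.994, -0.097, -0.005, 0.049]
ft_force: [0.1, 0.5, -3.1]
width: 0.0138
grip_force: 39.9
```

Emit:
drive_tool([
  [[0,0.004,0.0055,0.06,0,0,0],[0,0.0027,0.0037,0.04,0,0,0],[0,0.03,0,0,0,0,0],[0,0.03,0,0,0,0,0],[0,0.03,0,0,0,0,0],[0,0.03,0,0,0,0,0],[0,0.03,0,0,0,0,0],[0,0.025,0,0,0,0,0],[0,0,0,0,0,-0.1,0],[0,0,0,0,0,-0.1,0]],
])

```text
time: 20.7
ee_pos: [0.453, -0.196, 0.2002]
eef_rot: [1.0, 0.004, -0.001, 0.0]
ft_force: [-0.5, 0.2, -4.2]
width: 0.0133
grip_force: 40.0
```

Emit:
drive_tool([
  [[0,0,0,0,0,-0.1,0],[0,0,0,0,0,-0.05,0],[0,0,0,0,0,0,0]],
])

```text
time: 21.0
ee_pos: [0.4534, -0.1951, 0.2003]
eef_rot: [0.997, 0.078, -0.001, 0.0]
ft_force: [-0.7, 0.3, -3.5]
width: 0.0138
grip_force: 40.0
```

```bash
python3 -c "
from go import *
to((.476,-.208,.072),-81.1)
r.camera('side')
for d in r.place_of('side','half0')[:6]: print(np.round(d['at']),round(d['conf'],2))
"
```

```text
t 21.0 at [ 0.4534 -0.1951  0.2003] shift [0.0204 0.0162 0.1283] turn [0.0002 0.0013 0.0015] f [-0.7  0.3 -3.5] w 0.0138 grip 40.0 q [ 0.86  0.1  -0.57  1.8   0.06  1.26 -1.14]
[291. 277.] 0.64
[248. 182.] 0.63
[185. 266.] 0.59
[235. 190.] 0.52
[243. 190.] 0.39
```

Three yellow halves are in the bin at side-view pixels (248,182), (235,190) and (243,190). I set the tray down where it stood.

Emit:
drive_tool([
  [[0.01,0.008,0.02,0,0,0,0],[0.01,0.008,0.025,0,0,0,0],[0,0,0.025,0,0,0,0],[0,0,0.02,0,0,0,0],[0,0,0.015,0,0,0,0],[0,0,0.01,0,0,0,0],[0,0,0.007,0,0,0,0],[0,0,0.005,0,0,0,0],[0,0,0.002,0,0,0,0],[0,0,0,0,0,0,0]],
])

```text
time: 22.1
ee_pos: [0.4767, -0.2081, 0.0722]
eef_rot: [0.997, 0.078, 0.0, 0.0]
ft_force: [-0.6, 0.5, -2.0]
width: 0.0137
grip_force: 40.0
```

```bash
python3 -c "
from go import *
to((.476,-.208,.0715),-81.1)"
```

```text
t 22.1 at [ 0.4767 -0.2081  0.0722] shift [-0.0007 -0.0002  0.0007] turn [ 0.0009 -0.0009  0.0004] f [-0.6  0.5 -2. ] w 0.0137 grip 40.0 q [ 0.81  0.3  -0.55  1.88  0.18  1.01 -1.23]
```

Emit:
drive_tool([
  [[0,0,0.0005,0,0,0,1],[0,0,0,0,0,0,1],[0,0,0,0,0,0,1],[0,0,0,0,0,0,1],[0,0,-0.02,0,0,0,1],[0,0,-0.035,0,0,0,1],[0,0,-0.035,0,0,0,1],[0,0,-0.035,0,0,0,1],[0,0,-0.035,0,0,0,1],[0,0,-0.035,0,0,0,1]],
])

```text
time: 23.1
ee_pos: [0.4761, -0.2077, 0.2676]
eef_rot: [0.997, 0.078, 0.0, 0.0]
ft_force: [1.1, -0.4, 0.1]
width: 0.0835
grip_force: 0.0
```

Emit:
drive_tool([
  [[0,0,-0.015,0,0,0.117,1],[0,0,0,0,0,0.117,1],[0,0,0,0,0,0.117,1],[0,0,0,0,0,0,1]],
])

```text
time: 23.5
ee_pos: [0.4762, -0.2078, 0.2811]
eef_rot: [0.995, -0.098, 0.0, 0.0]
ft_force: [-0.7, -0.4, -0.0]
width: 0.0866
grip_force: 0.0
```

```bash
python3 -c "
from go import *
to((.546,.262,.28),-101.3)
c=cam('side');r.camera('side')
for q,z in(('tray',0),('tray_handle',.09),('cover_handle',.196)):
    for d in r.place_of('side',q)[:1]: print(q,d['conf'],onz(c,d['at'],z).round(3))
"
```

```text
t 23.5 at [ 0.4762 -0.2078  0.2811] shift [-0.0235 -0.4744  0.001 ] turn [ 0.0003 -0.0004  0.0002] f [-0.7 -0.4 -0. ] w 0.0866 grip 0.0 q [ 0.84  0.11 -0.55  1.62  0.06  1.43 -1.49]
tray 0.96 [ 0.467 -0.222 -0.   ]
tray_handle 0.58 [ 0.475 -0.207  0.09 ]
cover_handle 0.69 [0.537 0.25  0.196]
```

Tray released and back in its original spot. Now to the cover handle.

Emit:
drive_tool([
  [[-0.0018,-0.0355,0,0,0,0,1],[-0.0018,-0.0355,0,0,0,0,1],[-0.0018,-0.0355,0,0,0,0,1],[-0.0018,-0.0355,0,0,0,0,1],[-0.0018,-0.0355,0,0,0,0,1],[-0.0018,-0.0355,0,0,0,0,1],[-0.0018,-0.0355,0,0,0,0,1],[-0.0018,-0.0355,0,0,0,0,1],[-0.0018,-0.0355,0,0,0,0,1],[-0.0018,-0.0355,0,0,0,0,1]],
])

```text
time: 24.7
ee_pos: [0.5275, 0.1452, 0.281]
eef_rot: [0.995, -0.097, 0.0, 0.0]
ft_force: [0.5, 0.3, 1.2]
width: 0.0874
grip_force: 0.0
```

Emit:
drive_tool([
  [[-0.0018,-0.0355,0,0,0,0,1],[-0.0018,-0.0355,0,0,0,0,1],[-0.0018,-0.0355,0,0,0,0,1],[0,-0.013,0,0,0,0,1],[0,0,0,0,0,0,1],[0,0,0,0,0,0,1]],
])

```text
time: 25.3
ee_pos: [0.5455, 0.2611, 0.2807]
eef_rot: [0.995, -0.097, -0.0, 0.0]
ft_force: [-0.2, -0.8, 0.6]
width: 0.0873
grip_force: 0.0
```

```bash
python3 -c "
from go import *
to((.546,.262,.179),-101.3)"
```

```text
t 25.3 at [0.5455 0.2611 0.2807] shift [ 0.0003 -0.0011  0.1017] turn [0.0008 0.0001 0.0021] f [-0.2 -0.8  0.6] w 0.0873 grip 0.0 q [ 0.13  0.38 -0.86  1.39  0.29  1.5  -2.48]
```

Emit:
drive_tool([
  [[0,0,0.025,0,0,0,1],[0,0,0.03,0,0,0,1],[0,0,0.025,0,0,0,1],[0,0,0.021,0,0,0,1],[0,0,0,0,0,0,0],[0,0,0,0,0,0,0],[0,0,0,0,0,0,0],[0,0,0,0,0,0,0],[0,0,0,0,0,0,0],[0,0,0,0,0,0,0]],
], squeeze=12)

```text
time: 26.3
ee_pos: [0.5453, 0.262, 0.1799]
eef_rot: [0.995, -0.098, 0.0, 0.0]
ft_force: [-0.3, -0.6, -0.1]
width: 0.0474
grip_force: 0.0
```

Emit:
drive_tool([
  [[0,0,0,0,0,0,0],[0,0,0,0,0,0,0],[0,0,0,0,0,0,0],[0,0,0,0,0,0,0],[0,0,0,0,0,0,0],[0,0,0,0,0,0,0],[0,0,0,0,0,0,0]],
])

```text
time: 27.0
ee_pos: [0.5453, 0.2623, 0.1799]
eef_rot: [0.995, -0.097, 0.0, -0.0]
ft_force: [0.4, 0.3, -1.8]
width: 0.0135
grip_force: 12.0
```

```bash
python3 -c "
from go import *
to((.546,.262,.179),-101.3)
a=np.radians(np.linspace(120,49,25)); y=.192*np.cos(a); z=-.192*np.sin(a)
print(np.c_[np.diff(y),np.diff(z)].round(4).tolist())"
```

```text
t 27.0 at [0.5453 0.2623 0.1799] shift [0.0008 0.0001 0.0009] turn [-0.0001 -0.0001  0.0021] f [ 0.4  0.3 -1.8] w 0.0135 grip 12.0 q [ 0.12  0.44 -0.84  1.54  0.33  1.31 -2.52]
[[0.0087, -0.0047], [0.0089, -0.0043], [0.0092, -0.0038], [0.0093, -0.0033], [0.0095, -0.0028], [0.0096, -0.0024], [0.0097, -0.0019], [0.0098, -0.0013], [0.0099, -0.0008], [0.0099, -0.0003], [0.0099, 0.0002], [0.0099, 0.0007], [0.0098, 0.0012], [0.0098, 0.0017], [0.0097, 0.0022], [0.0095, 0.0027], [0.0094, 0.0032], [0.0092, 0.0037], [0.009, 0.0041], [0.0088, 0.0046], [0.0085, 0.0051], [0.0083, 0.0055], [0.008, 0.0059], [0.0076, 0.0063]]
```

Emit:
drive_tool([
  [[0,0.0087,-0.0047,0,0,0,0],[0,0.0089,-0.0043,0,0,0,0],[0,0.0092,-0.0038,0,0,0,0],[0,0.0093,-0.0033,0,0,0,0],[0,0.0095,-0.0028,0,0,0,0],[0,0.0096,-0.0024,0,0,0,0],[0,0.0097,-0.0019,0,0,0,0],[0,0.0098,-0.0013,0,0,0,0],[0,0.0099,-0.0008,0,0,0,0],[0,0.0099,-0.0003,0,0,0,0]],
])

```text
time: 28.0
ee_pos: [0.5271, 0.1694, 0.2063]
eef_rot: [0.995, -0.097, 0.001, -0.0]
ft_force: [2.4, 3.6, 4.0]
width: 0.0133
grip_force: 12.0
```

Emit:
drive_tool([
  [[0,0.0099,0.0002,0,0,0,0],[0,0.0099,0.0007,0,0,0,0],[0,0.0098,0.0012,0,0,0,0],[0,0.0098,0.0017,0,0,0,0],[0,0.0097,0.0022,0,0,0,0],[0,0.0095,0.0027,0,0,0,0],[0,0.0094,0.0032,0,0,0,0],[0,0.0092,0.0037,0,0,0,0],[0,0,0,0,0,0,0]],
])

```text
time: 28.9
ee_pos: [0.5112, 0.0914, 0.1888]
eef_rot: [0.995, -0.098, -0.001, 0.001]
ft_force: [1.2, -2.0, -2.0]
width: 0.0134
grip_force: 12.0
```

```bash
python3 -c "
from go import *
to((.502,.047,.158),-101.3)"
```

```text
t 28.9 at [0.5112 0.0914 0.1888] shift [-0.0003  0.0453  0.0309] turn [ 0.0022  0.0017 -0.0001] f [ 1.2 -2.  -2. ] w 0.0134 grip 12.0 q [ 0.47  0.21 -0.82  1.75  0.16  1.26 -2.16]
```

Emit:
drive_tool([
  [[0,0.009,0.0041,0,0,0,0],[0,0.0088,0.0046,0,0,0,0],[0,0.0085,0.0051,0,0,0,0],[0,0.0083,0.0055,0,0,0,0],[0,0.008,0.0059,0,0,0,0],[0,0.004,0.0033,0,0,0,0],[0,0,0,0,0,0,0],[0,0,0,0,0,0,0]],
])

```text
time: 29.7
ee_pos: [0.5025, 0.0471, 0.1607]
eef_rot: [0.995, -0.098, -0.001, 0.001]
ft_force: [0.3, -1.1, -5.2]
width: 0.0136
grip_force: 12.0
```

```bash
python3 -c "
from go import *
to((.502,.047,.158),-101.3)"
```

```text
t 29.7 at [0.5025 0.0471 0.1607] shift [-0.0005  0.0002  0.0027] turn [0.0013 0.0009 0.0014] f [ 0.3 -1.1 -5.2] w 0.0136 grip 12.0 q [ 0.54  0.19 -0.8   1.82  0.15  1.19 -2.07]
```

Emit:
drive_tool([
  [[0,0.003,0.0025,0,0,0,0],[0,0.002,0.002,0,0,0,0],[0,0,0,0,0,0,0],[0,0,0,0,0,0,0]],
])

```text
time: 30.1
ee_pos: [0.5034, 0.0468, 0.1589]
eef_rot: [0.995, -0.096, 0.002, -0.002]
ft_force: [-1.6, 9.5, 11.6]
width: 0.0132
grip_force: 12.0
```

The end stop is felt (about 15 N tangential), so the cover is shut. I release, rise and check.

Emit:
drive_tool([
  [[0,-0.002,-0.002,0,0,0,0.5],[0,0,0,0,0,0,0.5],[0,0,0,0,0,0,0.5],[0,0,0,0,0,0,0.5],[0,0,-0.02,0,0,0,0.5],[0,0,-0.03,0,0,0,0.5],[0,0,-0.03,0,0,0,0.5],[0,0.03,-0.03,0,0,0,0.5],[0,0.03,0,0,0,0,0.5],[0,0,0,0,0,0,0.5]],
])

```text
time: 31.1
ee_pos: [0.4905, -0.0184, 0.2693]
eef_rot: [0.995, -0.101, 0.0, 0.001]
ft_force: [0.3, -0.3, -0.7]
width: 0.0434
grip_force: 0.0
```

```bash
python3 -c "
from ov import *
from go import to
to((.502,.047,.158),-101.3)
for n in('top','side'): save(f'pics/{n}6.png',r.camera(n))
L=lines((.526,.168,np.radians(78.7)),0,(.477,-.21,np.radians(98.5)))
draw(L,'ov6',6); a=cv2.imread('pics/sideov6.png'); b=cv2.imread('pics/topov6.png')[:,:]
o=np.zeros((570,800,3),np.uint8); o[:222,:380]=cv2.resize(b,(380,222)); o[:,380:]=a; cv2.imwrite('pics/c6.png',o)
"
```

```text
t 31.1 at [ 0.4905 -0.0184  0.2693] shift [-0.0019 -0.0666  0.1112] turn [ 0.0019 -0.001  -0.0043] f [ 0.3 -0.3 -0.7] w 0.0434 grip 0.0 q [ 0.67  0.06 -0.74  1.7   0.04  1.4  -1.85]
```

View pics/c6.png

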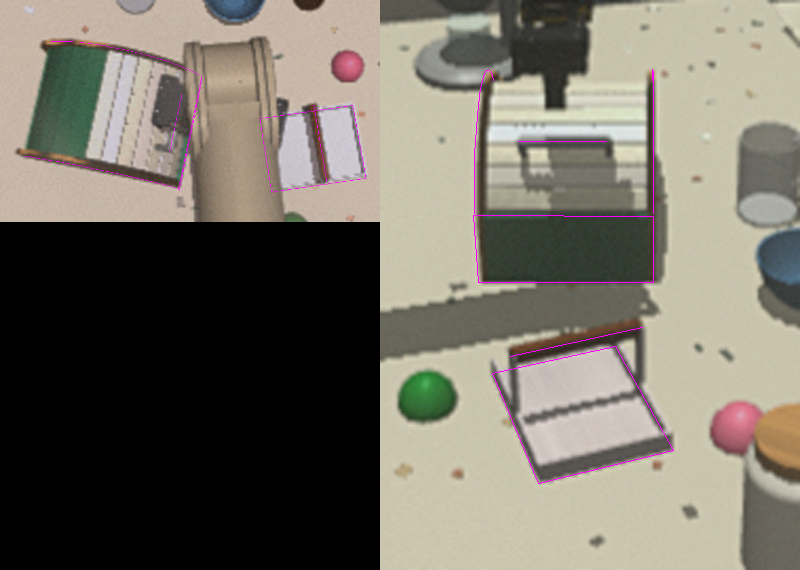

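The side view shows the cover meeting the front wall with its handle on the shut overlay at (565,140). The tray is empty and upright at (585,415), and the hand is clear of everything, so I hand in.

```bash
python3 -c "
from bench import r
print(r.close_job())"
```

```text
the job is handed in; nothing more can be done
None
```

I handed the job in at about 31 s: the three lemon halves were tipped into the bin, the tray stands upright and empty where it was, and the cover is rolled shut; no verdict came back.

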